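Match the lids to the storage dishes

ROBOT

A 6-joint arm with a two-finger parallel gripper is mounted at the origin on a cart in front of the work surface, level with it; the furniture and walls round the work are solid. World frame = base frame: x ahead of the robot, y to its left, z up, the work surface at z = 0. Lengths are in m, angles in rad, forces in N, time in s.
With the tool pointing down it reaches from about 0.425 to 0.95 m from the base axis. Payload 14.7 kg.
Tool frame: the origin (TCP) lies midway between the tips of the shut fingers; the grasp point (between the pads) lies 19 mm behind it (ctrl.grip_point_offset is the distance from the TCP to the grasp point, in m); z points along the fingers, y is the line along which they close (so a half turn about z gives the same grasp; the last joint's range is limited). The gripper opens to 85 mm and grips with 20 to 120 N. Pads are 22 mm wide; open, the fingers measure 114 mm over their backs; the gripper's body (76 mm by 85 mm) begins 54 mm behind the grasp point. The pads swing forward as they close: fully open they stand 13 mm farther back than shut.
Start: joints at [1.266, 0.48, 1.596, -0, 1.065, -0.047], TCP at [0.166, 0.629, 0.231] pointing down, gripper open.
Joint ranges: [-2.75, 2.75], [-0.82, 2.05], [0.23, 2.67], [-1.56, 4.7], [0.09, 2.69], [-2.92, 2.92]. Speed limits (rad/s): [1.89, 1.89, 2.39, 3.01, 3.01, 3.01].

INTERFACE

Orientations are given as a unit quaternion [w, x, y, z].
In Python, from workcell import ctrl gives the robot as it stands.
- The arm moves only by the tool jog_arm, never from a script. Its argument "steps" is a list of rows, each a list of 5 numbers: the shift along the tool's x, y, z in mm, then the turn about the tool's z in rad, then the finger opening in mm, from 0 to 85.4. In form: [[dx, dy, dz, roll, hand], ...]. A call has 1 to 5 rows; each row shifts and turns the commanded pose from where the row before left it, along the tool's axes as they then stand; what a row does not reach is not made up. A row lasts 1/10 s, in which the tool goes at most 50 mm and 8.59 degrees, less where a joint would pass 70% of its speed; a pose out of reach is approached as far as the arm can. A call with a gripper value outside its range is refused whole. The fingers move at their own pace and stop on an object; "grip_force" is the grip in N (left out, the last holds). Time passes only in rows, so rows that do not move let the fingers close. It gives the time, the measured TCP pose, the force, the opening and the grip force at its end, in the units of the state.
- ctrl.get_state(): the state, without advancing time (a new reading comes with each control period).
- ctrl.snapshot(name): name is "scene" or "top" or "wrist"; returns a dict with "frame" (384x512x3 uint8, red, green, blue), "fovy" (degrees; the focal length in pixels is half the picture's height over the tangent of half this angle, whatever the lens; pixels are square), "cx", "cy" (the principal point, pixels), "k1" (the pictures are not rectified: a ray, as slopes to the right and down, at radius r is drawn at 1 + k1 r^2 times it, then the intrinsics apply), "xyz" and "attitude" of the camera in the world. Camera axes: x right, y up, looking along -z (the intrinsics and any distortion apply to the point x, -y, -z); pixel columns grow to the right and rows downward; lengths in m; the calibration is good to about 2 mm. A picture is of the moment at which its call begins. There is no depth.
- ctrl.finish_job(): hands the job in; it is judged then, once.
Trained networks look in a picture, given as the dict that the camera call returned (one of the last four; its "shot" number tells which), for a name from the list of things; names that differ only in an ending like _2 or _b are one class to them, and where a whole thing is asked for, a point or a joint stands for the part that bears it (a point fixed in the world has none). Each returns a list of dicts, best first, with "conf" (0 to 1); they miss things now and then, are a little off and sometimes report something else, mostly with a low value. They report only what shows in the picture. A call takes as long as a camera call. They do not tell look-alikes from the thing itself.
- ctrl.masks_of(label, picture): "region" (384x512 bool, what is visible of it).
- ctrl.landmark_of(label, picture): "position" ([x, y, z] in m, in world coordinates, good to about 4 mm: a listed point, or the origin of a listed thing).
The state is a dict: "time_s": time; "joint_pos": joint angles; "joint_velocities": joint speeds; "effort": joint torques, N m; "tcp_pos": TCP position; "ee_rot": TCP orientation; "wrist_force": force on the tool from outside, world axes, zero at the start; "moment": the same for the moment, N m; "finger_gap": finger opening in m; "finger_force": force on a finger pad.
Only numpy, scipy, OpenCV 4.12 (cv2) and the standard library are available. Lean on these libraries where they do the work, as an engineer would, in place of code of your own. Each camera call takes 0.05 s, during which the arm holds its last target. There are 200 camera calls.

TASK

The washed storage dishes are going back in the cupboard: find the wooden lid that fits each of the four white dishes and put it on, seated flat on the rim all round. Leave the dishes standing where they are, and leave the odd lid, the small rectangular one whose dish is missing, where it lies.

Things in the scene. Friction and masses are not known exactly. Their poses are not given: they have to be found in the camera images.
- dish_rect: White ceramic food-storage dish, open at the top, rectangular, 124 x 88 mm with rounded corners outside, 42 mm high, walls 5 mm thick, inner floor 5 mm up. Loose, 0.18 to 0.55 kg, stands upright on the worktop. Origin: centre of its underside, z up, x along the 124 mm side, y along the 88 mm side. Its own lid sits in it when that lid's origin is 34 mm above this origin on the same axis.
- dish_square: White ceramic food-storage dish, open at the top, square, 94 x 94 mm with rounded corners outside, 42 mm high, walls 5 mm thick, inner floor 5 mm up. Loose, 0.18 to 0.55 kg, stands upright on the worktop. Origin: centre of its underside, z up, x and y along the sides. Its own lid sits in it when that lid's origin is 34 mm above this origin on the same axis.
- dish_round_big: White ceramic food-storage dish, open at the top, round, 104 mm in diameter (the larger of two round dishes) outside, 42 mm high, walls 5 mm thick, inner floor 5 mm up. Loose, 0.18 to 0.55 kg, stands upright on the worktop. Origin: centre of its underside, z up. Its own lid sits in it when that lid's origin is 34 mm above this origin on the same axis.
- dish_round_small: White ceramic food-storage dish, open at the top, round, 80 mm in diameter (the smaller of two round dishes) outside, 42 mm high, walls 5 mm thick, inner floor 5 mm up. Loose, 0.18 to 0.55 kg, stands upright on the worktop. Origin: centre of its underside, z up. Its own lid sits in it when that lid's origin is 34 mm above this origin on the same axis.
- lid_rect: Loose brown wooden lid, board rectangular 128 x 92, 8 mm thick; grey plug below 106 x 70, 8 mm deep (lowest 4 mm 3 mm narrower a side): 4 mm play all round in its dish, board on the rim. Centred on top an upright grip bar 54 mm long (x), 14 wide (y), 28 tall, its top 44 mm above the origin. Lies plug down, 0.04-0.13 kg. Origin: centre of the plug's underside, z up. x along the 128 mm. For the rectangular dish, either way round.
- lid_square: Loose brown wooden lid, board square 98 x 98, 8 mm thick; grey plug below 76 x 76 mm, 8 mm deep (lowest 4 mm 3 mm narrower a side): 4 mm play all round in its dish, board on the rim. Centred on top an upright grip bar 54 mm long (x), 14 wide (y), 28 tall, its top 44 mm above the origin. Lies plug down, 0.04-0.13 kg. Origin: centre of the plug's underside, z up. For the square dish, at any quarter turn.
- lid_round_big: Loose brown wooden lid, board round 108 mm across, 8 mm thick; grey plug below 86 mm in diameter, 8 mm deep (lowest 4 mm tapers): 4 mm play all round in its dish, board on the rim. Centred on top an upright grip bar 54 mm long (x), 14 wide (y), 28 tall, its top 44 mm above the origin. Lies plug down, 0.04-0.13 kg. Origin: centre of the plug's underside, z up. For the larger round dish.
- lid_round_small: Loose brown wooden lid, board round 84 mm across, 8 mm thick; grey plug below 62 mm in diameter, 8 mm deep (lowest 4 mm tapers): 4 mm play all round in its dish, board on the rim. Centred on top an upright grip bar 54 mm long (x), 14 wide (y), 28 tall, its top 44 mm above the origin. Lies plug down, 0.04-0.13 kg. Origin: centre of the plug's underside, z up. For the smaller round dish.
- lid_spare: Loose brown wooden lid, board rectangular 104 x 72, 8 mm thick; grey plug below 82 x 50, 8 mm deep (lowest 4 mm 3 mm narrower a side): 4 mm play all round in its dish, board on the rim. Centred on top an upright grip bar 54 mm long (x), 14 wide (y), 28 tall, its top 44 mm above the origin. Lies plug down, 0.04-0.13 kg. Origin: centre of the plug's underside, z up. x along the 104 mm. Odd lid: fits no dish here.
There are look-alikes about, which are no part of the job. Leave any yellow look-alike of the dish_square alone. Leave any purple look-alike of the lid_round_big alone.

How it is judged:
At the end, for the whole second after the job is handed in: Each dish carries its own lid: centres within 9 mm, lid origin 31 to 36.5 mm above the dish's (34 is seated), both level within 0.025 rad; each dish within 40 mm of where it stood, the spare lid within 30 mm of where it lay; all at rest (horizontal distance between lid_rect and dish_rect below 0.009 m and z of lid_rect in the frame of dish_rect between 0.031 and 0.0365 m and angle between each of lid_rect, dish_rect, lid_square, dish_square, lid_round_big, dish_round_big, lid_round_small, dish_round_small's own z axis and vertical below 0.025 rad and distance of each of dish_rect, dish_square, dish_round_big, dish_round_small from where it was at the start of the episode below 0.04 m and linear speed of each of lid_rect, dish_rect, lid_square, dish_square, lid_round_big, dish_round_big, lid_round_small, dish_round_small, lid_spare below 0.02 m/s and horizontal distance between lid_square and dish_square below 0.009 m and z of lid_square in the frame of dish_square between 0.031 and 0.0365 m and horizontal distance between lid_round_big and dish_round_big below 0.009 m and z of lid_round_big in the frame of dish_round_big between 0.031 and 0.0365 m and horizontal distance between lid_round_small and dish_round_small below 0.009 m and z of lid_round_small in the frame of dish_round_small between 0.031 and 0.0365 m and distance of lid_spare from where it was at the start of the episode below 0.03 m); the robot touches nothing.
It also fails if it takes over 102 s, if anything falls off the work surface, if the arm or the gripper's body presses on something with over 40 N, if the wrist force passes 120 N, or if a joint passes its speed limit or range.

## Working session

There is one attempt and no reset: what is moved stays moved. The work goes in short steps, Python scripts to look and compute and a tool call to move; the robot and the scene stay as the last step left them, time stands still between calls to the robot, and variables do not carry over. Pictures are saved under pics/ and viewed, at most 14 in all, crops included, and the job is handed in when it is done.

Besides the shell and the picture viewer there is one more tool, called after "Call:" by a JSON object that holds its "api" and its "payload". jog_arm: Moves the arm, as the interface text tells. Its arguments: {"type":"object","properties":{"steps":{"type":"array","items":{"type":"array","items":{"type":"number"}}},"grip_force":{"type":"number"}},"required":["steps"]}

```bash
mkdir -p pics; ls; cat > h.py <<'E'
import numpy as np, cv2, json
from scipy.spatial.transform import Rotation as R
from workcell import ctrl
def q2R(q): return R.from_quat([q[1],q[2],q[3],q[0]]).as_matrix()
def camR(s):
    a=np.array(s["attitude"],float)
    return a if a.shape==(3,3) else q2R(a)
def K(s):
    H=s["frame"].shape[0]; f=H/2/np.tan(np.radians(s["fovy"])/2)
    return f
def proj(s,P):
    p=(np.atleast_2d(P)-s["xyz"])@camR(s); x=p[:,0]/-p[:,2]; y=-p[:,1]/-p[:,2]
    r2=x*x+y*y; d=1+s["k1"]*r2; f=K(s)
    return np.c_[f*x*d+s["cx"],f*y*d+s["cy"]]
def ray(s,uv):
    f=K(s); q=(np.atleast_2d(uv)-[s["cx"],s["cy"]])/f; u=q.copy()
    for _ in range(20): u=q/(1+s["k1"]*(u**2).sum(1,keepdims=True))
    return np.c_[u[:,0],-u[:,1],-np.ones(len(u))]@camR(s).T
def plane(s,uv,z):
    d=ray(s,uv); t=(z-s["xyz"][2])/d[:,2]; return np.array(s["xyz"])+t[:,None]*d
def save(s,n): cv2.imwrite(f"pics/{n}.png",s["frame"][:,:,::-1])
NAMES="dish_rect dish_square dish_round_big dish_round_small lid_rect lid_square lid_round_big lid_round_small lid_spare".split()
E
python3 - <<'E'
from h import *
t=ctrl.snapshot("top"); s=ctrl.snapshot("scene")
for n,p in(("top",t),("scene",s)):
    save(p,n+"0"); print(n,p["fovy"],p["cx"],p["cy"],p["k1"],np.round(p["xyz"],3),np.round(p["attitude"],3))
    for L in NAMES:
        print(L,[(round(d["conf"],2),np.round(d["position"],3).tolist(),np.round(proj(p,d["position"])[0]).tolist()) for d in ctrl.landmark_of(L,p)][:4])
print(ctrl.get_state())
E
```

```text
pics
top 53.72659457390172 259.78370478033 193.41416789424778 -0.10144055310109769 [0.432 0.002 1.385] [-0.697 -0.014  0.022  0.716]
dish_rect [(0.72, [0.411, 0.274, -0.001], [182.0, 221.0])]
dish_square [(0.76, [0.342, 0.079, -0.002], [235.0, 238.0]), (0.72, [0.411, 0.271, -0.0], [183.0, 221.0]), (0.72, [0.471, -0.079, 0.004], [278.0, 202.0]), (0.66, [0.498, 0.076, 0.002], [235.0, 196.0])]
dish_round_big [(0.64, [0.636, -0.23, -0.001], [317.0, 156.0])]
dish_round_small [(0.91, [0.667, -0.0, 0.003], [255.0, 149.0]), (0.48, [0.635, -0.228, -0.003], [317.0, 156.0])]
lid_rect [(0.77, [0.52, 0.42, 0.002], [142.0, 192.0])]
lid_square [(0.84, [0.642, 0.219, 0.003], [195.0, 157.0]), (0.52, [0.526, -0.411, 0.001], [367.0, 185.0])]
lid_round_big [(0.89, [0.383, -0.43, 0.0], [373.0, 223.0]), (0.81, [0.472, -0.077, 0.001], [277.0, 202.0])]
lid_round_small [(0.97, [0.53, -0.413, -0.0], [367.0, 183.0])]
lid_spare [(0.97, [0.401, -0.256, 0.002], [327.0, 220.0])]
scene 46.48302160026935 256.21293373971025 188.40553234985103 -0.05674587593169077 [-0.013 -0.779  1.156] [ 0.896  0.329 -0.094 -0.282]
d
[... 677 characters left out ...]
s': array([ 1.26638499e+00,  4.80174394e-01,  1.59635019e+00,  2.16597620e-05,
        1.06509720e+00, -4.66079371e-02]), 'joint_velocities': array([5.19286308e-05, 5.34227067e-04, 7.90537082e-04, 4.24001368e-04,
       8.32922608e-04, 1.19263842e-03]), 'effort': array([ 1.33733167e-03, -9.50527954e+01, -4.30647469e+01,  6.30920258e-04,
        1.12674072e-03,  2.99447345e-05]), 'tcp_pos': array([0.16569006, 0.62849311, 0.23129444]), 'ee_rot': array([-1.18716805e-05,  1.28550233e-01,  9.91702999e-01, -1.26854750e-05]), 'wrist_force': array([-0.53446519,  0.51828256,  0.62768889]), 'moment': array([-0.01677215,  0.03320963, -0.0472802 ]), 'finger_force': 0.0, 'finger_gap': 0.0852715355659302}
```

```bash
python3 - <<'E'
import cv2
a=cv2.imread("pics/top0.png")[100:290,90:420]; cv2.imwrite("pics/top0c.png",cv2.resize(a,None,fx=2.4,fy=2.4,interpolation=cv2.INTER_CUBIC))
E
```

```text
(no output)
```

View pics/top0c.png

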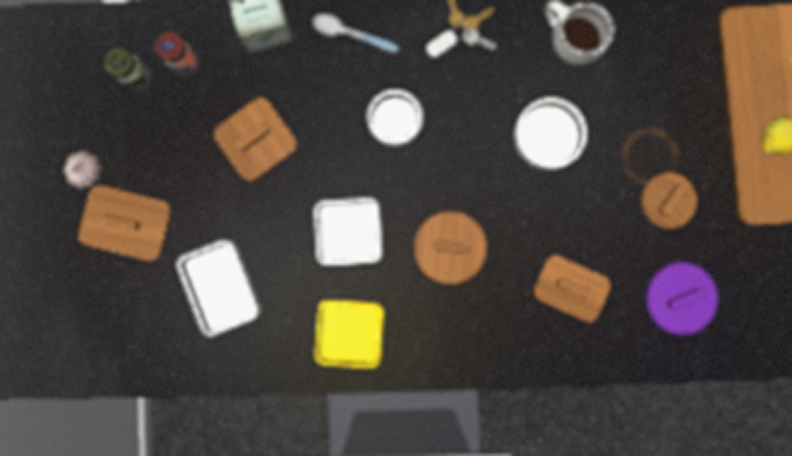

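View pics/scene0.png

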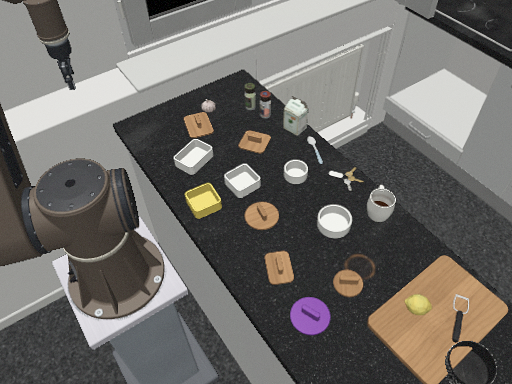

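The top view shows, in crop pixels:
- **Lids:** rect (124,223), square (255,138), big round (450,247), spare (572,288), small round (669,200).
- **Dishes:** rect (217,288), square (348,231), small round (395,117), big round (551,133).
- **Look-alikes:** yellow dish (349,334), purple lid (682,298).

The scene view agrees. Next I'll fit outlines to the masks in both views.

```bash
cat > fit.py <<'E'
from h import *
from scipy.optimize import minimize
DIM=dict(rect=(124,88),square=(94,94),round_big=(104,),round_small=(80,),spare=(100,68))
def ring(d,z):
    d=np.array(d)/1000
    if len(d)==1:
        a=np.linspace(0,2*np.pi,48,endpoint=False); return np.c_[d[0]/2*np.cos(a),d[0]/2*np.sin(a),0*a+z]
    r=.012; a=np.linspace(0,np.pi/2,5); P=[]
    for k,(sx,sy) in enumerate([(1,1),(-1,1),(-1,-1),(1,-1)]):
        t=a+k*np.pi/2; P.append(np.c_[sx*(d[0]/2-r)+r*np.cos(t),sy*(d[1]/2-r)+r*np.sin(t),0*t+z])
    return np.vstack(P)
def hulls(n):
    k,b=n.split("_",1); d=np.array(DIM[b],float)
    if k=="dish": return [np.vstack([ring(d,0),ring(d,.042)])]
    bar=np.array([[x,y,z] for x in(-.027,.027) for y in(-.007,.007) for z in(.016,.044)])
    return [np.vstack([ring(d+4,.008),ring(d+4,.016)]),bar]
def render(s,n,p):
    m=np.zeros(s["frame"].shape[:2]+(1,),np.uint8); S=4; m=np.zeros((384*S,512*S),np.uint8)
    c,q=np.cos(p[3]),np.sin(p[3])
    for h in hulls(n):
        P=np.c_[c*h[:,0]-q*h[:,1]+p[0],q*h[:,0]+c*h[:,1]+p[1],h[:,2]+p[2]]
        u=(proj(s,P)+.5)*S-.5
        cv2.fillConvexPoly(m,cv2.convexHull(np.round(u*16).astype(np.int32)),255,shift=4)
    return cv2.resize(m,(512,384),interpolation=cv2.INTER_AREA)/255.
def fit(n,views,x0):
    "views: list of (snapshot, mask)"
    def cost(p): return sum(np.abs(render(s,n,p*[1,1,1,.3**-1*1])-m).sum()/m.sum() for s,m in views)
    best=None
    for y0 in ([0] if "round" in n else [0,.5,1.0,1.57,2.1,2.6]):
        x=np.r_[x0,y0*.3]; sim=np.vstack([x]+[x+np.eye(4)[i]*(.012,.012,.008,.08)[i] for i in range(4)])
        r=minimize(cost,x,method="Nelder-Mead",options=dict(initial_simplex=sim,maxfev=150,xatol=2e-4,fatol=1e-4))
        if best is None or r.fun<best.fun: best=r
    return best.x*[1,1,1,1/.3],best.fun
E
python3 - <<'E'
from fit import *
X0=dict(dish_rect=(.414,.275),dish_square=(.498,.076),dish_round_big=(.636,-.23),dish_round_small=(.665,.001),lid_rect=(.518,.419),lid_square=(.642,.216),lid_round_big=(.470,-.077),lid_round_small=(.529,-.413),lid_spare=(.401,-.257))
V=[ctrl.snapshot("top"),ctrl.snapshot("scene")]; out={}
for n,x in X0.items():
    vs=[];cf=[]
    for s in V:
        c=proj(s,[*x,.01])[0]
        for m in ctrl.masks_of(n,s):
            g=m["region"]; ys,xs=np.nonzero(g)
            if len(xs)>50 and np.hypot(xs.mean()-c[0],ys.mean()-c[1])<12: vs.append((s,g.astype(float)));cf.append((round(m["conf"],2),len(xs)));break
    if vs:
        p,f=fit(n,vs,(*x,0)); out[n]=p.tolist(); print(n,np.round(p,3),round(f/len(vs),3),cf)
    else: print(n,"none")
json.dump(out,open("pose.json","w"))
E
```

```text
dish_rect [0.416 0.272 0.001 0.371] 0.075 [(0.64, 860), (0.77, 912)]
dish_square [ 0.495  0.079 -0.005  1.574] 0.065 [(0.97, 667), (0.77, 839)]
dish_round_big [ 0.635 -0.231 -0.002  0.277] 0.066 [(0.67, 711), (0.85, 899)]
dish_round_small [ 0.666  0.004 -0.005  0.24 ] 0.108 [(0.62, 442), (0.68, 457)]
lid_rect [ 0.519  0.42  -0.004  1.3  ] 0.074 [(0.76, 890), (0.58, 538)]
lid_square [ 0.642  0.218 -0.005  2.151] 0.062 [(0.98, 719), (0.83, 568)]
lid_round_big [ 0.468 -0.075 -0.004  0.122] 0.061 [(0.7, 740), (0.92, 752)]
lid_round_small [ 0.531 -0.415 -0.006 -0.004] 0.101 [(0.68, 395), (0.75, 593)]
lid_spare [ 0.4   -0.259 -0.003  1.112] 0.081 [(0.56, 549), (0.95, 736)]
```

```bash
cat > plan.py <<'E'
from h import *
def wrap(a): return (a+np.pi)%(2*np.pi)-np.pi
def yaw_of(Rm): return np.arctan2(Rm[1,0],Rm[0,0])   # of tool x
def plan(tgt,bar,hand,start=None,v=45,half=True):
    "rows to TCP tgt with tool x along bar (mod pi if half); start=(pos,yaw) else the measured pose"
    st=ctrl.get_state(); j=st["joint_pos"]
    c0,y0=(np.array(st["tcp_pos"]),yaw_of(q2R(st["ee_rot"])))
    k=wrap(y0-j[0]+j[5])             # tool down: yaw = k + j1 - j6
    pos,yaw=(c0,y0) if start is None else (np.array(start[0],float),start[1])
    j6now=j[5]
    opts=[]
    for m in ((0,1) if half else (0,)):
        j6=wrap(k+np.arctan2(tgt[1],tgt[0])-bar-m*np.pi); opts.append((abs(j6),j6,bar+m*np.pi))
    _,j6,ty=min(opts)
    dy=(np.arctan2(tgt[1],tgt[0])-np.arctan2(pos[1],pos[0]))-(j6-(j6now if start is None else wrap(k+np.arctan2(pos[1],pos[0])-yaw)))
    d=np.array(tgt)-pos; n=int(max(np.ceil(np.linalg.norm(d)*1000/v),np.ceil(abs(dy)/.145),1))
    p,y,rows=pos.copy(),yaw,[]
    for i in range(n):
        w=pos+d*(i+1)/n-p; c,s=np.cos(y),np.sin(y)
        Rt=np.array([[c,s,0],[s,-c,0],[0,0,-1.]])       # tool x,y,z as columns, z down
        mv=np.round(Rt.T@w*1000); r=round(float(wrap(yaw+dy*(i+1)/n-y)),2)
        p=p+Rt@mv/1000; y=y+r; rows.append([*(int(a) for a in mv),-r+0.0,hand])
    print(f"j6->{j6:.2f} end",np.round(p,4),round(wrap(y),3))
    for a in range(0,n,5): print(json.dumps(rows[a:a+5]))
    return p,y
P=json.load(open("pose.json"))
E
python3 - <<'E'
from plan import *
s=ctrl.get_state();print(q2R(s["ee_rot"]).round(3))
x,y,z,a=P["lid_rect"]
plan((x,y,.20),a,40)
E
```

```text
[[-0.967  0.255 -0.   ]
 [ 0.255  0.967  0.   ]
 [ 0.     0.    -1.   ]]
j6->0.95 end [0.5193 0.4196 0.2003] 1.254
[[-33, -9, 3, 0.14, 40], [-34, -5, 2, 0.13, 40], [-34, 0, 3, 0.14, 40], [-34, 4, 2, 0.13, 40], [-33, 9, 3, 0.14, 40]]
[[-31, 14, 3, 0.14, 40], [-30, 18, 2, 0.13, 40], [-26, 21, 3, 0.14, 40], [-24, 25, 2, 0.13, 40], [-20, 27, 3, 0.14, 40]]
[[-16, 31, 3, 0.13, 40], [-12, 32, 2, 0.14, 40]]
```

```bash
sed -i 's/^    d=np.array(tgt)-pos;/    dy+=wrap(ty-yaw-dy)\n&/' plan.py
python3 - <<'E'
from plan import *
x,y,z,a=P["lid_rect"]
plan((x,y,.20),a,40)
E
```

```text
j6->0.95 end [0.5194 0.42   0.2003] 1.304
[[-36, -10, 3, 0.14, 40], [-37, -5, 3, 0.15, 40], [-37, 0, 3, 0.14, 40], [-37, 6, 2, 0.15, 40], [-36, 11, 3, 0.14, 40]]
[[-33, 16, 3, 0.14, 40], [-31, 21, 3, 0.15, 40], [-28, 25, 3, 0.14, 40], [-24, 29, 3, 0.15, 40], [-20, 31, 2, 0.14, 40]]
[[-14, 35, 3, 0.14, 40]]
```

Call:
{"api": "jog_arm", "payload": {"steps": [[-36,-10,3,0.14,40],[-37,-5,3,0.15,40],[-37,0,3,0.14,40],[-37,6,2,0.15,40],[-36,11,3,0.14,40]]}}

```text
time_s: 2.5
tcp_pos: [0.3276, 0.5324, 0.2174]
ee_rot: [0.0, 0.472, 0.881, 0.0]
wrist_force: [-0.3, 0.4, 0.0]
finger_gap: 0.0401
finger_force: 0.0
```

Call:
{"api": "jog_arm", "payload": {"steps": [[-33,16,3,0.14,40],[-31,21,3,0.15,40],[-28,25,3,0.14,40],[-24,29,3,0.15,40],[-20,31,2,0.14,40]]}}

```text
time_s: 3.0
tcp_pos: [0.4878, 0.4373, 0.2032]
ee_rot: [-0.0, 0.753, 0.658, 0.0]
wrist_force: [-0.6, 0.1, 0.3]
finger_gap: 0.0401
finger_force: 0.0
```

Call:
{"api": "jog_arm", "payload": {"steps": [[-14,35,3,0.14,40],[0,0,0,0,40],[0,0,0,0,40],[0,0,0,0,40]]}}

```text
time_s: 3.4
tcp_pos: [0.5187, 0.4203, 0.2003]
ee_rot: [-0.0, 0.794, 0.607, -0.0]
wrist_force: [0.3, -0.0, -0.9]
finger_gap: 0.0399
finger_force: 0.0
```

```bash
cat > look.py <<'E'
import sys
from fit import *; from plan import yaw_of
n=sys.argv[1]; s=ctrl.snapshot("wrist"); save(s,sys.argv[2]); st=ctrl.get_state()
print("t",round(st["time_s"],2),"tcp",st["tcp_pos"].round(4),round(yaw_of(q2R(st["ee_rot"])),3),"F",st["wrist_force"].round(1),"gap",round(st["finger_gap"],4),"cam",np.round(s["xyz"],3))
pose=json.load(open("pose.json"))
for n in n.split(","):
    c=np.clip(proj(s,pose[n][:2]+[.016 if "lid" in n else .042])[0],-50,600)
    for L in ctrl.landmark_of(n,s)[:2]: print(n,"lm",round(L["conf"],2),np.round(L["position"],4))
    for m in ctrl.masks_of(n,s)[:2]:
        g=m["region"]; ys,xs=np.nonzero(g); print(n,"mask",round(m["conf"],2),len(xs),xs.min(),xs.max(),ys.min(),ys.max(),"expected at",c.round())
E
python3 look.py lid_rect,dish_rect w1
```

```text
t 3.45 tcp [0.5186 0.4205 0.2004] 1.306 F [-0.   0.9 -0.4] gap 0.04 cam [0.539 0.498 0.341]
lid_rect lm 0.8 [ 0.5221  0.4219 -0.0008]
lid_rect lm 0.36 [6.416e-01 2.163e-01 1.000e-04]
lid_rect mask 0.93 8822 215 299 109 220 expected at [259. 168.]
dish_rect lm 0.76 [ 0.4193  0.2751 -0.0048]
dish_rect mask 0.71 3479 163 266 243 339 expected at [210. 308.]
```

View pics/w1.png

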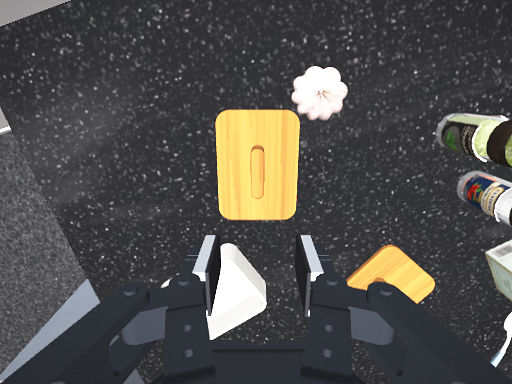

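The wrist view shows the rectangular lid at (259,166), with its bar upright and aligned between the fingers. The rect dish is partly behind the fingers and the square lid is at lower right. I'll refine the fit from the wrist view.

```bash
cat >> look.py <<'E'
    if len(sys.argv)>3 and n.startswith(sys.argv[3]):
        ms=[m["region"] for m in ctrl.masks_of(n,s) if np.hypot(*(np.argwhere(m["region"]).mean(0)[::-1]-c))<45]
        if not ms: print("no fit"); continue
        g=ms[0].astype(float); x0=np.array(pose[n]); x0[3]*=.3
        def cost(p): return np.abs(render(s,n,[p[0],p[1],0,p[2]/.3])-g).sum()/g.sum()
        x=x0[[0,1,3]]; sim=np.vstack([x,x+[.006,0,0],x+[0,.006,0],x+[0,0,.03]])
        r=minimize(cost,x,method="Nelder-Mead",options=dict(initial_simplex=sim,maxfev=120,xatol=1e-4,fatol=1e-5))
        print(n,"wrist fit",r.x[:2].round(4),round(r.x[2]/.3,3),"cost",round(r.fun,3))
        pose[n+"_w"]=[*r.x[:2],0,r.x[2]/.3]
json.dump(pose,open("pose.json","w"))
E
python3 look.py lid_rect w1b lid
python3 - <<'E'
from plan import *
for n in("lid_rect","lid_rect_w"):
    x,y,z,a=P[n]; p,q=plan((x,y,.020),a,40)
E
```

```text
t 3.7 tcp [0.5189 0.4204 0.2005] 1.305 F [-0.6  0.8  0.5] gap 0.04 cam [0.539 0.498 0.342]
lid_rect mask 0.56 8711 215 299 110 219 expected at [259. 168.]
lid_rect wrist fit [0.5166 0.4193] 1.304 cost 0.04
j6->0.95 end [0.5193 0.4201 0.0204] 1.304
[[0, 0, 36, 0.0, 40], [0, 0, 36, 0.0, 40], [0, 0, 36, 0.0, 40], [0, 0, 36, 0.0, 40], [0, 0, 36, 0.0, 40]]
j6->0.95 end [0.5168 0.4187 0.0204] 1.304
[[0, 0, 36, 0.0, 40], [-1, -1, 36, 0.0, 40], [0, 0, 36, 0.0, 40], [0, -1, 36, 0.0, 40], [-1, 0, 36, 0.0, 40]]
```

Call:
{"api": "jog_arm", "payload": {"steps": [[0,0,36,0,40],[0,-1,36,0,40],[0,0,36,0,40],[-1,0,36,0,40],[0,0,36,0,40]], "grip_force": 40}}

```text
time_s: 4.35
tcp_pos: [0.5182, 0.4192, 0.0191]
ee_rot: [-0.0, 0.795, 0.607, 0.0]
wrist_force: [-0.5, 0.0, 0.3]
finger_gap: 0.0403
finger_force: 0.0
```

Call:
{"api": "jog_arm", "payload": {"steps": [[0,0,0,0,40],[0,0,0,0,5],[0,0,0,0,5],[0,0,0,0,5],[0,0,0,0,5]]}}

```text
time_s: 4.85
tcp_pos: [0.5185, 0.4195, 0.0211]
ee_rot: [0.0, 0.795, 0.607, 0.0]
wrist_force: [0.2, 0.9, 0.2]
finger_gap: 0.013
finger_force: 39.6
```

Call:
{"api": "jog_arm", "payload": {"steps": [[0,0,-20,0,5],[0,0,-40,0,5],[0,0,-40,0,5],[0,0,0,0,5],[0,0,0,0,5]]}}

```text
time_s: 5.35
tcp_pos: [0.5187, 0.4196, 0.1217]
ee_rot: [0.0, 0.795, 0.607, 0.001]
wrist_force: [-0.6, 0.5, -1.6]
finger_gap: 0.0133
finger_force: 39.7
```

```bash
python3 look.py lid_rect,dish_rect w2
python3 - <<'E'
from plan import *
x,y,z,a=P["dish_rect"]; p,q=plan((x,y,.12),a,5)
E
```

```text
t 5.4 tcp [0.518  0.4191 0.1203] 1.304 F [-0.1  0.4 -1.1] gap 0.0131 cam [0.538 0.497 0.263]
lid_rect mask 0.9 25135 168 347 127 333 expected at [259. 189.]
dish_rect mask 0.67 501 141 267 325 382 expected at [197. 362.]
dish_rect mask 0.35 2836 360 474 281 346 expected at [197. 362.]
j6->-1.36 end [0.4167 0.2716 0.12  ] -2.769
[[-11, -4, 0, -0.14, 5], [-9, -5, 0, -0.14, 5], [-10, -6, 0, -0.13, 5], [-8, -8, 0, -0.14, 5], [-7, -8, 0, -0.14, 5]]
[[-6, -10, 0, -0.14, 5], [-4, -10, 0, -0.14, 5], [-3, -11, -1, -0.13, 5], [-1, -11, 0, -0.14, 5], [0, -11, 0, -0.14, 5]]
[[1, -11, 0, -0.14, 5], [4, -11, 0, -0.14, 5], [4, -10, 0, -0.13, 5], [6, -10, 0, -0.14, 5], [7, -8, 0, -0.14, 5]]
[[8, -8, 0, -0.14, 5]]
```

View pics/w2.png

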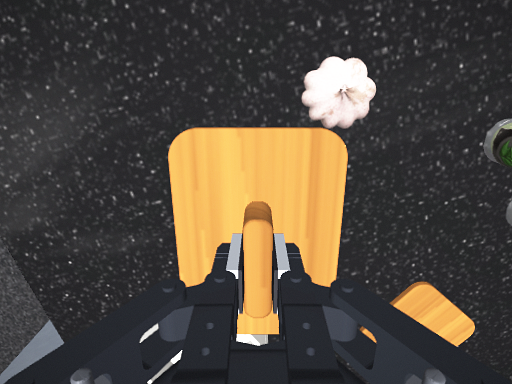

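```bash
python3 - <<'E'
s=open("plan.py").read()
s=s.replace("opts.append((abs(j6),j6,bar+m*np.pi))","opts.append((abs(wrap(k+np.arctan2(tgt[1],tgt[0])-j6-yaw)) if 0 else abs(j6-(wrap(k+np.arctan2(pos[1],pos[0])-yaw))-np.arctan2(tgt[1],tgt[0])+np.arctan2(pos[1],pos[0]))+(9 if abs(j6)>2.4 else 0),j6,bar+m*np.pi))")
s=s.replace("abs(wrap(k+np.arctan2(tgt[1],tgt[0])-j6-yaw)) if 0 else ","")
s+='''
def held(s,mask,half,zoff):
    "offset of the held lid's centre from the TCP along tool x,y; zoff = TCP height above the lid origin"
    st=ctrl.get_state(); t=np.array(st["tcp_pos"]); Rm=q2R(st["ee_rot"]); z=t[2]-zoff+.016
    ys,xs=np.nonzero(mask); r=ys.min(); u=xs[ys==r+1]
    e=(plane(s,[(u.mean(),r)],z)[0]-t)@Rm
    rr=int(r+30); w=xs[ys==rr]; E=(plane(s,[(w.min(),rr),(w.max()+1,rr)],z)-t)@Rm
    print("held: x off",round(e[0]-half,4),"y sides",E[:,1].round(4),"y off",round(E[:,1].mean(),4))
'''
open("plan.py","w").write(s)
E
python3 - <<'E'
from plan import *
s=ctrl.snapshot("wrist"); m=ctrl.masks_of("lid_rect",s)[0]["region"]
held(s,m,.064,.0205)
p,q=plan((.416,.273,.12),P["dish_rect"][3],5)
E
```

```text
held: x off -0.0 y sides [-0.046   0.0434] y off -0.0013
j6->1.78 end [0.4164 0.2732 0.1203] 0.374
[[-24, -9, 0, 0.13, 5], [-25, -5, 0, 0.14, 5], [-25, -2, 0, 0.13, 5], [-25, 2, 0, 0.13, 5], [-25, 5, 0, 0.14, 5]]
[[-25, 8, -1, 0.13, 5], [-22, 11, 0, 0.13, 5]]
```

Call:
{"api": "jog_arm", "payload": {"steps": [[-24,-9,0,0.13,5],[-25,-5,0,0.14,5],[-25,-2,0,0.13,5],[-25,2,0,0.13,5],[-25,5,0,0.14,5]]}}

```text
time_s: 6.2
tcp_pos: [0.4454, 0.3141, 0.1199]
ee_rot: [0.0, 0.951, 0.309, -0.0]
wrist_force: [0.3, -0.9, -1.1]
finger_gap: 0.0135
finger_force: 39.6
```

Call:
{"api": "jog_arm", "payload": {"steps": [[-25,8,0,0.13,5],[-22,11,0,0.13,5],[0,0,20,0,5],[0,0,0,0,5],[0,0,0,0,5]]}}

```text
time_s: 6.7
tcp_pos: [0.4169, 0.2736, 0.1002]
ee_rot: [0.0, 0.983, 0.186, -0.0]
wrist_force: [-0.0, -0.2, -0.6]
finger_gap: 0.0132
finger_force: 39.6
```

```bash
python3 look.py lid_rect,dish_rect w3
python3 - <<'E'
from plan import *
s=ctrl.snapshot("scene"); save(s,"s3")
cv2.imwrite("pics/s3c.png",cv2.resize(cv2.imread("pics/s3.png")[100:230,120:320],None,fx=4,fy=4,interpolation=cv2.INTER_CUBIC))
p,q=plan((.416,.273,.056),P["dish_rect"][3],5)
E
```

```text
t 6.75 tcp [0.4172 0.2738 0.1005] 0.374 F [-0.7 -0.9  0.2] gap 0.0133 cam [0.49  0.303 0.241]
lid_rect lm 0.76 [0.421  0.2759 0.0779]
lid_rect mask 0.79 25158 168 347 127 333 expected at [110. -16.]
dish_rect mask 0.66 919 203 314 116 126 expected at [261. 209.]
j6->1.78 end [0.4162 0.2734 0.0556] 0.374
[[-1, 0, 45, 0.0, 5]]
```

View pics/s3c.png

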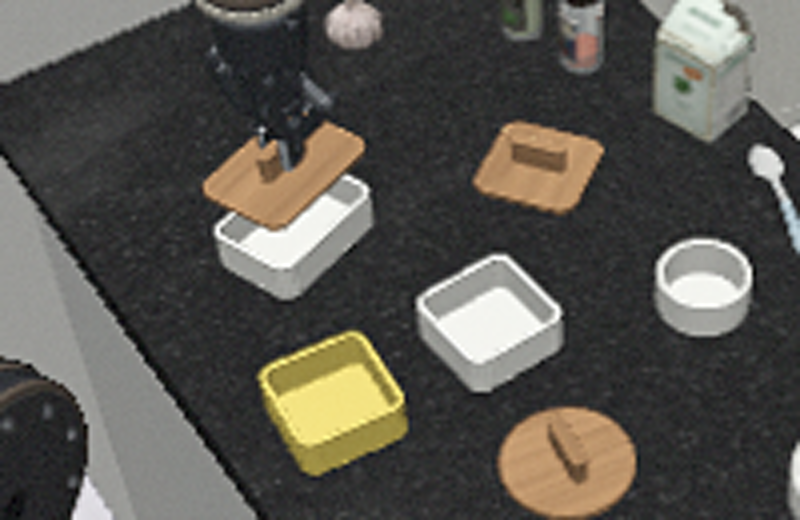

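The lid hangs squarely over the rect dish (crop ~(290,200)), so I'm lowering it.

Call:
{"api": "jog_arm", "payload": {"steps": [[-1,0,18,0,5],[0,0,12,0,5],[0,0,8,0,5],[0,0,4,0,5],[0,0,2,0,5]]}}

```text
time_s: 7.5
tcp_pos: [0.4158, 0.2731, 0.0559]
ee_rot: [0.0, 0.983, 0.186, -0.0]
wrist_force: [-0.3, 0.1, -0.8]
finger_gap: 0.0133
finger_force: 39.6
```

Call:
{"api": "jog_arm", "payload": {"steps": [[0,0,1,0,5],[0,0,1,0,5],[0,0,0,0,5]]}}

```text
time_s: 7.8
tcp_pos: [0.416, 0.2732, 0.0549]
ee_rot: [-0.0, 0.983, 0.186, 0.0]
wrist_force: [-2.4, -1.2, 6.9]
finger_gap: 0.013
finger_force: 40.6
```

Contact came at the expected seating height (0.0545), so I'm releasing.

Call:
{"api": "jog_arm", "payload": {"steps": [[0,0,0,0,40],[0,0,0,0,40],[0,0,0,0,40],[0,0,-30,0,40],[0,0,-40,0,40]]}}

```text
time_s: 8.3
tcp_pos: [0.4147, 0.2724, 0.1237]
ee_rot: [0.001, 0.983, 0.186, -0.002]
wrist_force: [0.2, 0.2, 0.2]
finger_gap: 0.0402
finger_force: 0.0
```

Call:
{"api": "jog_arm", "payload": {"steps": [[0,0,-40,0,40],[0,0,-35,0,40],[0,0,0,0,40]]}}

```text
time_s: 8.6
tcp_pos: [0.418, 0.2744, 0.2037]
ee_rot: [-0.001, 0.983, 0.186, 0.003]
wrist_force: [0.6, 0.1, -0.8]
finger_gap: 0.0397
finger_force: 0.0
```

```bash
python3 look.py lid_rect,lid_square w4
python3 - <<'E'
from plan import *
x,y,z,a=P["lid_square"]
plan((x,y,.20),a,40)
E
```

```text
t 8.65 tcp [0.417  0.2738 0.2015] 0.374 F [-0.7 -0.2 -0.7] gap 0.0401 cam [0.49  0.303 0.345]
lid_rect lm 0.56 [0.4149 0.2787 0.0343]
lid_rect mask 0.92 10424 212 304 113 232 expected at [160.  23.]
lid_square mask 0.56 3434 346 447 0 43 expected at [398. -23.]
j6->-0.25 end [0.6423 0.2175 0.2002] 2.154
[[15, 10, 0, -0.14, 40], [13, 13, 0, -0.13, 40], [11, 13, 0, -0.14, 40], [10, 16, -1, -0.14, 40], [7, 16, 0, -0.13, 40]]
[[5, 17, 0, -0.14, 40], [2, 18, 0, -0.14, 40], [0, 18, 0, -0.13, 40], [-2, 18, 0, -0.14, 40], [-5, 17, 0, -0.14, 40]]
[[-7, 17, 0, -0.13, 40], [-9, 15, -1, -0.14, 40], [-12, 14, 0, -0.14, 40]]
```

View pics/w4.png

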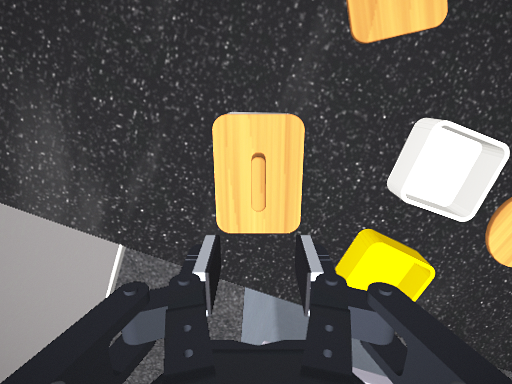

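The rect lid sits flat on its dish (centre (259,172)), with only a sliver of rim visible at the top edge. The white square dish is fully visible at (448,170), so I'll fit it from here.

Call:
{"api": "jog_arm", "payload": {"steps": [[15,10,0,-0.14,40]]}}

```text
time_s: 8.95
tcp_pos: [0.4315, 0.269, 0.198]
ee_rot: [0.0, 0.967, 0.254, -0.002]
wrist_force: [-0.4, 0.3, -1.4]
finger_gap: 0.0402
finger_force: 0.0
```

```bash
python3 look.py dish_square w5 dish
python3 - <<'E'
from plan import *
x,y,z,a=P["lid_square"]
plan((x,y,.20),a,40)
E
```

```text
t 9.0 tcp [0.4352 0.2689 0.1983] 0.53 F [ 3.  -1.1 -0.4] gap 0.0401 cam [0.5   0.309 0.339]
dish_square lm 0.73 [3.435e-01 8.190e-02 2.000e-04]
dish_square mask 0.89 1441 332 398 249 343 expected at [440. 206.]
dish_square mask 0.87 8081 372 493 149 253 expected at [440. 206.]
dish_square wrist fit [0.4936 0.0787] 1.618 cost 0.037
j6->-0.25 end [0.6425 0.2175 0.2003] 2.15
[[13, 12, 0, -0.14, 40], [11, 14, 0, -0.13, 40], [10, 16, 0, -0.14, 40], [7, 16, -1, -0.14, 40], [5, 17, 0, -0.13, 40]]
[[2, 18, 0, -0.14, 40], [0, 18, 0, -0.14, 40], [-2, 18, 0, -0.13, 40], [-5, 17, 0, -0.14, 40], [-7, 17, 0, -0.14, 40]]
[[-9, 15, -1, -0.13, 40], [-12, 14, 0, -0.14, 40]]
```

Call:
{"api": "jog_arm", "payload": {"steps": [[13,12,0,-0.14,40],[11,14,0,-0.13,40],[10,16,0,-0.14,40],[7,16,0,-0.14,40],[5,17,0,-0.13,40]]}}

```text
time_s: 9.65
tcp_pos: [0.5202, 0.2484, 0.1986]
ee_rot: [-0.0, 0.826, 0.563, -0.001]
wrist_force: [-1.5, -0.3, 0.1]
finger_gap: 0.04
finger_force: 0.0
```

Call:
{"api": "jog_arm", "payload": {"steps": [[2,18,0,-0.14,40],[0,18,0,-0.14,40],[-2,18,0,-0.13,40],[-5,17,0,-0.14,40],[-7,17,0,-0.14,40]]}}

```text
time_s: 10.15
tcp_pos: [0.608, 0.2274, 0.1986]
ee_rot: [-0.001, 0.587, 0.809, -0.001]
wrist_force: [0.3, 0.0, 0.8]
finger_gap: 0.0399
finger_force: 0.0
```

Call:
{"api": "jog_arm", "payload": {"steps": [[-9,15,0,-0.13,40],[-12,14,0,-0.14,40],[0,0,0,0,40],[0,0,0,0,40]]}}

```text
time_s: 10.55
tcp_pos: [0.6423, 0.2187, 0.1984]
ee_rot: [-0.001, 0.476, 0.879, -0.001]
wrist_force: [-1.0, 0.2, -1.0]
finger_gap: 0.04
finger_force: 0.0
```

```bash
python3 look.py lid_square w6 lid
python3 - <<'E'
from plan import *
for n in("lid_square","lid_square_w"):
    x,y,z,a=P[n]; plan((x,y,.020),a,40)
E
```

```text
t 10.6 tcp [0.6421 0.2188 0.1986] 2.15 F [-0.1  0.   0.7] gap 0.0397 cam [0.597 0.286 0.34 ]
lid_square lm 0.71 [ 0.6417  0.2154 -0.0007]
lid_square mask 0.96 7228 210 299 122 208 expected at [258. 169.]
lid_square wrist fit [0.6389 0.2176] 2.184 cost 0.039
j6->-0.25 end [0.6421 0.2176 0.0202] 2.152
[[0, 0, 45, 0.0, 40], [0, 0, 45, 0.0, 40], [-1, -1, 44, 0.0, 40], [0, 0, 45, 0.0, 40]]
j6->-0.29 end [0.6385 0.2175 0.0202] 2.182
[[0, -1, 45, -0.01, 40], [0, -1, 45, -0.01, 40], [1, -1, 44, 0.0, 40], [0, -1, 45, -0.01, 40]]
```

View pics/w6.png

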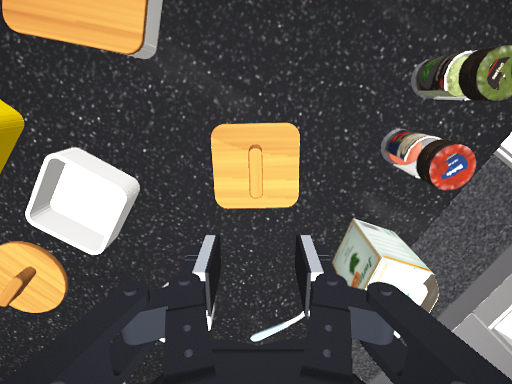

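The wrist view shows the square lid at (255,165), its bar turned about 0.03 rad. The square dish is at (82,200) and the carton is clear of the hand. I'm grasping it.

Call:
{"api": "jog_arm", "payload": {"steps": [[0,-1,45,-0.01,40],[0,-1,45,-0.01,40],[1,0,45,-0.01,40],[0,0,43,0,40],[0,0,0,0,40]]}}

```text
time_s: 11.25
tcp_pos: [0.6392, 0.2182, 0.0174]
ee_rot: [-0.001, 0.461, 0.887, -0.001]
wrist_force: [-0.0, 0.1, 0.0]
finger_gap: 0.0402
finger_force: 0.0
```

Call:
{"api": "jog_arm", "payload": {"steps": [[0,0,0,0,5],[0,0,0,0,5],[0,0,0,0,5],[0,0,0,0,5]]}}

```text
time_s: 11.65
tcp_pos: [0.6413, 0.2185, 0.0222]
ee_rot: [0.0, 0.461, 0.887, 0.0]
wrist_force: [0.1, -0.2, -0.7]
finger_gap: 0.0134
finger_force: 39.8
```

Call:
{"api": "jog_arm", "payload": {"steps": [[0,0,-20,0,5],[0,0,-40,0,5],[0,0,-40,0,5],[0,0,0,0,5],[0,0,0,0,5]]}}

```text
time_s: 12.15
tcp_pos: [0.6416, 0.2185, 0.1228]
ee_rot: [0.001, 0.461, 0.887, 0.001]
wrist_force: [-0.5, -0.9, -0.6]
finger_gap: 0.0131
finger_force: 39.9
```

```bash
python3 - <<'E'
from plan import *
s=ctrl.snapshot("wrist"); save(s,"w7"); m=ctrl.masks_of("lid_square",s)[0]["region"]
st=ctrl.get_state(); print(st["tcp_pos"],yaw_of(q2R(st["ee_rot"])))
held(s,m,.049,.0205)
for a in (1.59,1.59-np.pi/2): plan((.4945,.0785,.12),a,5)
E
```

```text
[0.64030835 0.21815195 0.12058608] 2.183718319277071
held: x off 0.0011 y sides [-0.0477  0.0487] y off 0.0005
j6->0.14 end [0.4948 0.0781 0.1196] 1.594
[[-6, -40, 0, 0.12, 5], [-11, -39, 0, 0.12, 5], [-15, -37, 0, 0.12, 5], [-20, -35, 0, 0.11, 5], [-24, -33, 1, 0.12, 5]]
j6->-1.43 end [0.4941 0.0786 0.1196] -3.119
[[-4, -29, 0, -0.14, 5], [-1, -28, 0, -0.14, 5], [4, -29, 0, -0.14, 5], [8, -28, 0, -0.14, 5], [11, -26, 0, -0.14, 5]]
[[15, -25, 1, -0.14, 5], [19, -22, 0, -0.14, 5]]
```

Call:
{"api": "jog_arm", "payload": {"steps": [[-6,-40,0,0.12,5],[-11,-39,0,0.12,5],[-15,-37,0,0.12,5],[-20,-35,0,0.11,5],[-24,-33,1,0.12,5]]}}

```text
time_s: 12.75
tcp_pos: [0.4933, 0.0773, 0.1192]
ee_rot: [-0.001, 0.7, 0.714, -0.001]
wrist_force: [0.6, -0.9, -0.7]
finger_gap: 0.0132
finger_force: 39.9
```

Call:
{"api": "jog_arm", "payload": {"steps": [[0,0,20,0,5],[0,0,0,0,5],[0,0,0,0,5],[0,0,0,0,5]]}}

```text
time_s: 13.15
tcp_pos: [0.4961, 0.0787, 0.1004]
ee_rot: [0.0, 0.699, 0.716, 0.0]
wrist_force: [0.7, -0.7, -0.7]
finger_gap: 0.0133
finger_force: 39.9
```

```bash
cat > rim.py <<'E'
# far rim of the dish seen beyond the held lid: check its centre along tool x,y
import sys
from plan import *
n,half,zoff,tx,ty,a=sys.argv[1],*map(float,sys.argv[2:7])
s=ctrl.snapshot("wrist"); st=ctrl.get_state(); t=np.array(st["tcp_pos"]); Rm=q2R(st["ee_rot"]); print("tcp",t.round(4),round(yaw_of(Rm),3),"F",st["wrist_force"].round(1))
for m in ctrl.masks_of(n,s)[:3]:
    ys,xs=np.nonzero(m["region"])
    if len(xs)<30: continue
    r=ys.min(); u=xs[ys==r+1]; e=(plane(s,[(u.mean(),r)],.042)[0]-t)@Rm
    b=(plane(s,[(u.mean(),r)],0)[0]-t)@Rm
    print(round(m["conf"],2),len(xs),"top px",u.mean(),r,"dish centre from TCP x",round(e[0]-half,4),"(base:",round(b[0]-half,4),") y",round(e[1],4))
plan((tx,ty,zoff),a,5)
E
python3 rim.py dish_square .047 .056 .4945 .0785 1.59
```

```text
tcp [0.4961 0.0787 0.1005] 1.595 F [-0.3  0.3 -0.6]
0.82 2189 top px 288.0 136 dish centre from TCP x 0.0057 (base: -0.0002 ) y 0.0189
0.8 16455 top px 37.5 128 dish centre from TCP x 0.0117 (base: 0.0071 ) y -0.1495
j6->0.14 end [0.4941 0.0787 0.0555] 1.595
[[0, -2, 45, 0.0, 5]]
```

Call:
{"api": "jog_arm", "payload": {"steps": [[0,-2,18,0,5],[0,0,12,0,5],[0,0,8,0,5],[0,0,4,0,5],[0,0,2,0,5]]}}

```text
time_s: 13.75
tcp_pos: [0.4935, 0.0783, 0.056]
ee_rot: [-0.0, 0.699, 0.715, -0.0]
wrist_force: [-5.7, -0.1, 36.6]
finger_gap: 0.0132
finger_force: 45.3
```

Call:
{"api": "jog_arm", "payload": {"steps": [[0,0,1,0,5],[0,0,1,0,5],[0,0,0,0,5]]}}

```text
time_s: 14.05
tcp_pos: [0.4935, 0.0783, 0.056]
ee_rot: [0.0, 0.699, 0.715, 0.0]
wrist_force: [-10.0, -0.5, 38.5]
finger_gap: 0.0132
finger_force: 45.4
```

Call:
{"api": "jog_arm", "payload": {"steps": [[0,0,0,0,40],[0,0,0,0,40],[0,0,0,0,40],[0,0,-30,0,40],[0,0,-40,0,40]]}}

```text
time_s: 14.55
tcp_pos: [0.4921, 0.078, 0.1237]
ee_rot: [-0.001, 0.699, 0.715, -0.002]
wrist_force: [1.0, 0.6, 0.7]
finger_gap: 0.0404
finger_force: 0.0
```

Call:
{"api": "jog_arm", "payload": {"steps": [[0,0,-40,0,40],[0,0,-35,0,40],[0,0,0,0,40],[0,0,0,0,40]]}}

```text
time_s: 14.95
tcp_pos: [0.4939, 0.0783, 0.1999]
ee_rot: [0.001, 0.699, 0.715, 0.001]
wrist_force: [-0.1, -0.1, -0.2]
finger_gap: 0.0402
finger_force: 0.0
```

```bash
python3 look.py lid_square,dish_square,lid_round_big w8
python3 - <<'E'
from plan import *
x,y,z,a=P["lid_round_big"]
plan((x,y,.20),a,40)
E
```

```text
t 15.0 tcp [0.4932 0.0782 0.199 ] 1.594 F [-0.1 -0.5  0.2] gap 0.0401 cam [0.49  0.159 0.341]
lid_square lm 0.98 [0.4959 0.0764 0.0347]
lid_square mask 0.84 8768 208 306 126 220 expected at [410.  35.]
dish_square lm 0.66 [ 0.3435  0.0798 -0.0024]
dish_square mask 0.56 8649 68 169 117 213 expected at [260. 173.]
dish_square mask 0.48 79 227 292 124 126 expected at [260. 173.]
lid_round_big lm 0.68 [ 0.4668 -0.08   -0.0036]
lid_round_big lm 0.26 [0.4951 0.0772 0.0324]
lid_round_big mask 0.88 3441 213 275 244 315 expected at [235. 283.]
j6->1.29 end [ 0.4676 -0.0753  0.2005] 0.124
[[-14, -3, 0, 0.13, 40], [-14, 0, 0, 0.14, 40], [-14, 1, 0, 0.13, 40], [-14, 3, -1, 0.14, 40], [-13, 5, 0, 0.13, 40]]
[[-13, 6, 0, 0.13, 40], [-11, 9, 0, 0.14, 40], [-11, 9, 0, 0.13, 40], [-8, 11, 0, 0.13, 40], [-8, 12, 0, 0.14, 40]]
[[-6, 13, -1, 0.13, 40]]
```

View pics/w8.png

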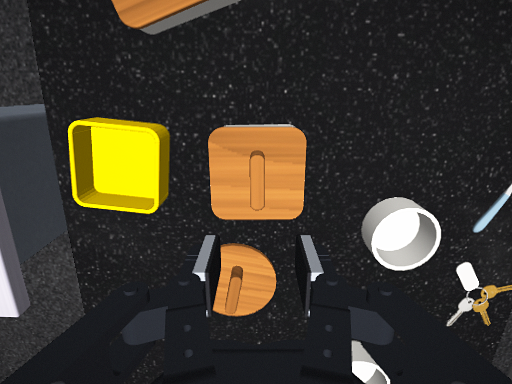

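The square lid is seated on its dish at (257,172), at a height of about 34.7 mm. The big round lid's bar runs near-vertical at (234,288), so its yaw is about 1.45. The small round dish is at (401,233).

```bash
python3 look.py dish_round_small w8b dish
python3 - <<'E'
from plan import *
x,y,z,a=P["lid_round_big"]
plan((x,y-.002,.20),1.46,40)
E
```

```text
t 15.35 tcp [0.4931 0.0782 0.1986] 1.594 F [ 0.2 -0.1 -0.6] gap 0.0398 cam [0.49  0.159 0.339]
dish_round_small lm 0.82 [ 0.6627  0.0062 -0.0012]
dish_round_small mask 0.78 4375 363 441 198 270 expected at [411. 241.]
dish_round_small wrist fit [0.6618 0.0046] 0.288 cost 0.088
j6->-0.05 end [ 0.4682 -0.0773  0.2   ] 1.464
[[-39, -7, 0, 0.03, 40], [-39, -6, 0, 0.04, 40], [-39, -5, -1, 0.03, 40], [-39, -3, 0, 0.03, 40]]
```

Call:
{"api": "jog_arm", "payload": {"steps": [[-39,-7,0,0.03,40],[-39,-6,0,0.04,40],[-39,-5,0,0.03,40],[-39,-3,0,0.03,40],[0,0,0,0,40]]}}

```text
time_s: 16.0
tcp_pos: [0.4677, -0.0808, 0.1994]
ee_rot: [0.0, 0.745, 0.667, -0.0]
wrist_force: [0.6, 0.1, 0.4]
finger_gap: 0.0398
finger_force: 0.0
```

Call:
{"api": "jog_arm", "payload": {"steps": [[0,0,0,0,40],[0,0,0,0,40]]}}

```text
time_s: 16.2
tcp_pos: [0.4684, -0.0767, 0.1993]
ee_rot: [-0.0, 0.744, 0.668, 0.0]
wrist_force: [-0.7, 0.2, -0.0]
finger_gap: 0.04
finger_force: 0.0
```

```bash
python3 look.py lid_round_big,dish_round_small w9 lid
python3 - <<'E'
from plan import *
for n in("lid_round_big","lid_round_big_w"):
    x,y,z,a=P[n]; plan((x,y,.020),1.46,40)
E
```

```text
t 16.25 tcp [ 0.4684 -0.0764  0.1993] 1.465 F [ 0.5 -0.   0. ] gap 0.0399 cam [0.476 0.003 0.34 ]
lid_round_big lm 0.81 [ 4.673e-01 -7.790e-02 -2.000e-04]
lid_round_big mask 0.63 6943 210 304 116 209 expected at [258. 166.]
lid_round_big wrist fit [ 0.4668 -0.0745] 0.175 cost 0.041
dish_round_small lm 0.9 [0.6631 0.0042 0.0029]
dish_round_small mask 0.95 6660 396 493 27 113 expected at [457.  71.]
j6->-0.05 end [ 0.4685 -0.0756  0.0203] 1.455
[[0, 0, 45, 0.0, 40], [1, 0, 45, 0.0, 40], [0, 0, 44, 0.0, 40], [0, 0, 45, 0.01, 40]]
j6->-0.05 end [ 0.4666 -0.0744  0.0203] 1.455
[[0, 0, 45, 0.0, 40], [1, -1, 45, 0.0, 40], [0, 0, 44, 0.0, 40], [1, -1, 45, 0.01, 40]]
```

View pics/w9.png

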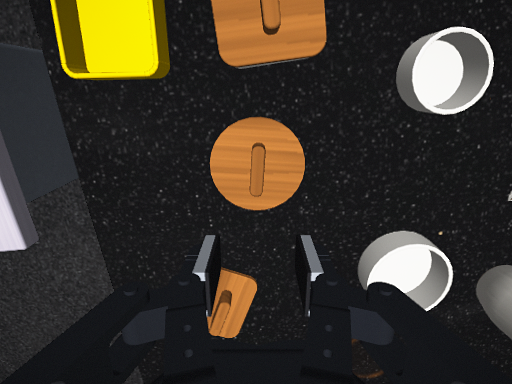

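The big round lid is centred at (257,164), with its bar within about 0.03 rad of the hand. I'm grasping it.

Call:
{"api": "jog_arm", "payload": {"steps": [[0,0,45,0.01,40],[1,-1,45,0.01,40],[0,0,45,0.01,40],[0,0,44,0,40],[0,0,0,0,40]]}}

```text
time_s: 17.0
tcp_pos: [0.4668, -0.0757, 0.0168]
ee_rot: [-0.001, 0.754, 0.657, -0.001]
wrist_force: [0.6, 0.0, 1.4]
finger_gap: 0.0402
finger_force: 0.0
```

Call:
{"api": "jog_arm", "payload": {"steps": [[0,0,0,0,5],[0,0,0,0,5],[0,0,0,0,5],[0,0,0,0,5]]}}

```text
time_s: 17.4
tcp_pos: [0.4677, -0.0761, 0.0208]
ee_rot: [0.0, 0.754, 0.657, 0.0]
wrist_force: [0.2, 0.7, -0.4]
finger_gap: 0.013
finger_force: 40.4
```

Call:
{"api": "jog_arm", "payload": {"steps": [[0,0,-20,0,5],[0,0,-40,0,5],[0,0,-40,0,5],[0,0,0,0,5],[0,0,0,0,5]]}}

```text
time_s: 17.9
tcp_pos: [0.4681, -0.0763, 0.1214]
ee_rot: [0.001, 0.754, 0.657, 0.001]
wrist_force: [0.9, 0.2, -1.8]
finger_gap: 0.013
finger_force: 40.5
```

```bash
python3 - <<'E'
from plan import *
s=ctrl.snapshot("wrist"); save(s,"w10"); m=ctrl.masks_of("lid_round_big",s)[0]["region"]
st=ctrl.get_state(); y=yaw_of(q2R(st["ee_rot"])); print(st["tcp_pos"],y)
held(s,m,.054,.0205)
plan((.636,-.230,.12),y-.5,5)
E
python3 look.py dish_round_big w10b dish
```

```text
[ 0.46685695 -0.07603934  0.11980705] 1.4338047699589151
held: x off 0.0013 y sides [-0.0362  0.037 ] y off 0.0004
j6->0.29 end [ 0.6358 -0.2302  0.1198] 0.934
[[-22, 31, 0, 0.08, 5], [-19, 33, 0, 0.09, 5], [-15, 35, 0, 0.08, 5], [-14, 36, 0, 0.08, 5], [-10, 37, 0, 0.09, 5]]
[[-7, 37, 0, 0.08, 5]]
t 18.05 tcp [ 0.4667 -0.076   0.1195] 1.434 F [ 0.3  0.5 -0.7] gap 0.0134 cam [0.477 0.004 0.261]
dish_round_big lm 0.9 [ 0.6354 -0.2311 -0.001 ]
dish_round_big mask 0.65 7422 389 509 261 359 expected at [458. 330.]
dish_round_big mask 0.57 7448 194 349 0 59 expected at [458. 330.]
dish_round_big wrist fit [ 0.6364 -0.2318] 0.316 cost 0.428
```

Call:
{"api": "jog_arm", "payload": {"steps": [[-22,31,0,0.08,5],[-19,33,0,0.09,5],[-15,35,0,0.08,5],[-14,36,0,0.08,5],[-10,37,0,0.09,5]]}}

```text
time_s: 18.7
tcp_pos: [0.6092, -0.2059, 0.1193]
ee_rot: [-0.001, 0.875, 0.484, -0.0]
wrist_force: [0.9, -0.3, -0.4]
finger_gap: 0.0135
finger_force: 40.3
```

Call:
{"api": "jog_arm", "payload": {"steps": [[-8,37,0,0.08,5],[0,0,20,0,5],[0,0,0,0,5],[0,0,0,0,5],[0,0,0,0,5]]}}

```text
time_s: 19.2
tcp_pos: [0.6355, -0.2307, 0.1006]
ee_rot: [-0.0, 0.893, 0.45, -0.0]
wrist_force: [1.1, 0.7, -1.1]
finger_gap: 0.0133
finger_force: 40.3
```

```bash
python3 rim.py dish_round_big .052 .056 .635 -.231 .934
```

```text
tcp [ 0.6357 -0.2307  0.1009] 0.934 F [ 0.5  0.5 -0.5]
0.77 1022 top px 257.5 131 dish centre from TCP x 0.003 (base: -0.0022 ) y -0.0016
j6->0.29 end [ 0.6345 -0.2311  0.0561] 0.934
[[0, 0, 23, 0.0, 5], [-1, -1, 22, 0.0, 5]]
```

Call:
{"api": "jog_arm", "payload": {"steps": [[-2,-1,18,0,5],[0,0,12,0,5],[0,0,8,0,5],[0,0,4,0,5],[0,0,2,0,5]]}}

```text
time_s: 19.8
tcp_pos: [0.6338, -0.2321, 0.056]
ee_rot: [-0.0, 0.893, 0.45, -0.0]
wrist_force: [0.4, -0.6, -1.2]
finger_gap: 0.0134
finger_force: 40.4
```

Call:
{"api": "jog_arm", "payload": {"steps": [[0,0,1,0,5],[0,0,1,0,5],[0,0,0,0,5]]}}

```text
time_s: 20.1
tcp_pos: [0.634, -0.2323, 0.0545]
ee_rot: [0.0, 0.893, 0.45, 0.0]
wrist_force: [0.2, -0.0, -0.4]
finger_gap: 0.013
finger_force: 40.4
```

Call:
{"api": "jog_arm", "payload": {"steps": [[0,0,1,0,5],[0,0,0,0,40],[0,0,0,0,40],[0,0,0,0,40],[0,0,-30,0,40]]}}

```text
time_s: 20.6
tcp_pos: [0.6315, -0.2313, 0.0802]
ee_rot: [-0.002, 0.893, 0.45, -0.002]
wrist_force: [-0.1, -0.9, 0.2]
finger_gap: 0.0401
finger_force: 0.0
```

Call:
{"api": "jog_arm", "payload": {"steps": [[0,0,-40,0,40],[0,0,-40,0,40],[0,0,-36,0,40],[0,0,0,0,40],[0,0,0,0,40]]}}

```text
time_s: 21.1
tcp_pos: [0.6342, -0.2324, 0.2001]
ee_rot: [0.001, 0.893, 0.45, 0.001]
wrist_force: [-0.5, -0.2, -0.8]
finger_gap: 0.0401
finger_force: 0.0
```

```bash
python3 look.py lid_round_big,lid_round_small w11
python3 - <<'E'
from plan import *
x,y,z,a=P["lid_round_small"]
plan((x,y,.20),2.6,40)
E
```

```text
t 21.15 tcp [ 0.6335 -0.2321  0.1989] 0.934 F [ 0.4 -0.7 -0. ] gap 0.0395 cam [ 0.68  -0.167  0.341]
lid_round_big lm 0.74 [ 0.6342 -0.2357  0.0317]
lid_round_big mask 0.73 8386 205 309 121 221 expected at [ 54. 143.]
lid_round_small lm 0.57 [ 0.5297 -0.4164 -0.0043]
lid_round_small mask 0.93 2573 245 305 287 339 expected at [277. 317.]
j6->1.45 end [ 0.5305 -0.4149  0.2   ] -0.546
[[-19, 2, 0, 0.13, 40], [-18, 5, 0, 0.14, 40], [-18, 8, -1, 0.13, 40], [-16, 9, 0, 0.14, 40], [-15, 12, 0, 0.13, 40]]
[[-14, 14, 0, 0.13, 40], [-11, 15, 0, 0.14, 40], [-9, 17, 0, 0.13, 40], [-7, 17, -1, 0.14, 40], [-5, 19, 0, 0.13, 40]]
[[-2, 19, 0, 0.14, 40]]
```

View pics/w11.png

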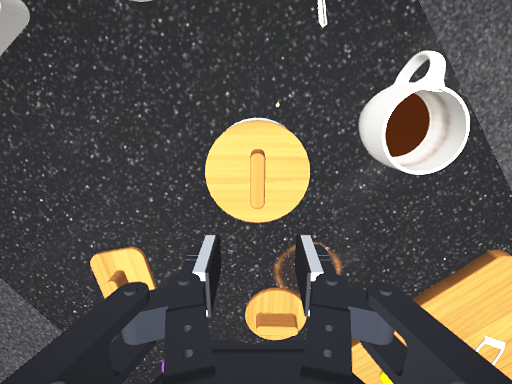

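The big lid is seated at (257,171). The small round lid is at (276,313) with its bar running horizontally in the image, which puts its yaw at about -0.64.

```bash
python3 - <<'E'
from plan import *
x,y,z,a=P["lid_round_small"]
plan((x,y,.20),-.64,40)
E
```

```text
j6->-1.59 end [ 0.5303 -0.4148  0.2   ] 2.504
[[-19, 2, 0, -0.14, 40], [-19, 0, 0, -0.15, 40], [-19, -3, -1, -0.14, 40], [-18, -6, 0, -0.14, 40], [-17, -8, 0, -0.14, 40]]
[[-16, -10, 0, -0.15, 40], [-14, -13, 0, -0.14, 40], [-13, -15, 0, -0.14, 40], [-10, -16, -1, -0.14, 40], [-7, -17, 0, -0.15, 40]]
[[-5, -19, 0, -0.14, 40]]
```

Call:
{"api": "jog_arm", "payload": {"steps": [[-19,2,0,-0.14,40],[-19,0,0,-0.15,40],[-19,-3,0,-0.14,40],[-18,-6,0,-0.14,40],[-17,-8,0,-0.14,40]]}}

```text
time_s: 21.85
tcp_pos: [0.5864, -0.3155, 0.1983]
ee_rot: [-0.001, 0.679, 0.734, -0.0]
wrist_force: [-1.0, 0.4, -0.5]
finger_gap: 0.0397
finger_force: 0.0
```

Call:
{"api": "jog_arm", "payload": {"steps": [[-16,-10,0,-0.15,40],[-14,-13,0,-0.14,40],[-13,-15,0,-0.14,40],[-10,-16,-1,-0.14,40],[-7,-17,0,-0.15,40]]}}

```text
time_s: 22.35
tcp_pos: [0.5401, -0.3986, 0.1994]
ee_rot: [-0.001, 0.377, 0.926, 0.0]
wrist_force: [0.4, 0.9, 0.3]
finger_gap: 0.0401
finger_force: 0.0
```

Call:
{"api": "jog_arm", "payload": {"steps": [[-5,-19,0,-0.14,40],[0,0,0,0,40],[0,0,0,0,40],[0,0,0,0,40]]}}

```text
time_s: 22.75
tcp_pos: [0.5311, -0.4144, 0.1999]
ee_rot: [-0.0, 0.315, 0.949, 0.0]
wrist_force: [-0.1, 0.7, -0.2]
finger_gap: 0.0397
finger_force: 0.0
```

```bash
python3 look.py lid_round_small w12 lid
python3 - <<'E'
from plan import *
x,y,z,a=P["lid_round_small_w"]; plan((x,y,.020),-.637,40)
E
```

```text
t 22.8 tcp [ 0.5313 -0.4143  0.2   ] 2.502 F [0.1 0.1 0.3] gap 0.0399 cam [ 0.466 -0.366  0.341]
lid_round_small lm 0.6 [ 0.5291 -0.4193 -0.0022]
lid_round_small mask 0.58 4160 221 294 129 200 expected at [257. 169.]
lid_round_small wrist fit [ 0.5295 -0.4129] 0.048 cost 0.051
j6->-1.60 end [ 0.5297 -0.4133  0.0203] 2.504
[[0, 0, 36, 0.0, 40], [1, 0, 36, 0.0, 40], [0, 0, 36, 0.0, 40], [1, 0, 36, 0.0, 40], [0, 0, 36, 0.0, 40]]
```

View pics/w12.png

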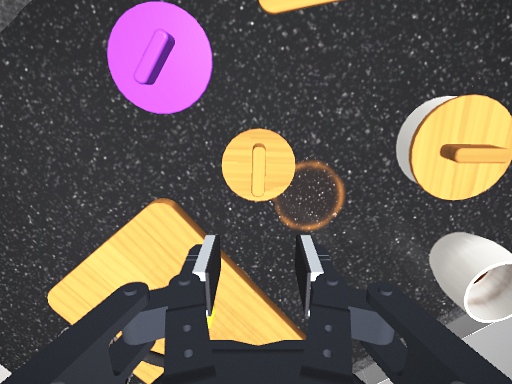

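The small round lid is at (258,165) with its bar aligned, and the cutting board is clear of the finger tips. I'm grasping it.

Call:
{"api": "jog_arm", "payload": {"steps": [[0,0,36,0,40],[1,0,36,0,40],[0,0,36,0,40],[0,0,36,0,40],[0,0,36,0,40]]}}

```text
time_s: 23.45
tcp_pos: [0.5305, -0.4142, 0.0191]
ee_rot: [0.0, 0.314, 0.95, -0.0]
wrist_force: [0.7, -0.3, -0.1]
finger_gap: 0.0402
finger_force: 0.0
```

Call:
{"api": "jog_arm", "payload": {"steps": [[0,0,0,0,40],[0,0,0,0,5],[0,0,0,0,5],[0,0,0,0,5],[0,0,0,0,5]]}}

```text
time_s: 23.95
tcp_pos: [0.5304, -0.4146, 0.0211]
ee_rot: [0.0, 0.314, 0.95, -0.0]
wrist_force: [0.3, 0.0, -0.1]
finger_gap: 0.0131
finger_force: 39.7
```

Call:
{"api": "jog_arm", "payload": {"steps": [[0,0,-20,0,5],[0,0,-40,0,5],[0,0,-40,0,5],[0,0,0,0,5],[0,0,0,0,5]]}}

```text
time_s: 24.45
tcp_pos: [0.5306, -0.4149, 0.1217]
ee_rot: [0.001, 0.314, 0.95, -0.001]
wrist_force: [-0.1, -0.1, -1.2]
finger_gap: 0.0133
finger_force: 39.8
```

```bash
python3 - <<'E'
from plan import *
s=ctrl.snapshot("wrist"); save(s,"w13"); m=ctrl.masks_of("lid_round_small",s)[0]["region"]
st=ctrl.get_state(); y=yaw_of(q2R(st["ee_rot"])); print(st["tcp_pos"],y)
held(s,m,.042,.0205)
plan((.664,.003,.13),y+.0,5,half=False)
E
```

```text
Traceback (most recent call last):
IndexError: list index out of range
```

```bash
python3 - <<'E'
from plan import *
for i in range(3):
    s=ctrl.snapshot("wrist"); M=ctrl.masks_of("lid_round_small",s)
    if M: break
st=ctrl.get_state(); y=yaw_of(q2R(st["ee_rot"])); print(st["tcp_pos"],y)
if M: held(s,M[0]["region"],.042,.0205)
else: print("no mask")
plan((.664,.003,.14),y+.0,5,half=False)
E
```

```text
[ 0.52949615 -0.41390299  0.11901718] 2.5038068496070753
held: x off 0.0033 y sides [-0.032   0.0316] y off -0.0002
j6->-0.93 end [0.6641 0.0029 0.14  ] 2.504
[[14, 42, -2, 0.0, 5], [14, 41, -2, 0.0, 5], [14, 42, -2, 0.0, 5], [14, 41, -2, 0.0, 5], [14, 42, -2, 0.0, 5]]
[[14, 41, -3, 0.0, 5], [14, 42, -2, 0.0, 5], [14, 41, -2, 0.0, 5], [14, 42, -2, 0.0, 5], [14, 41, -2, 0.0, 5]]
```

Call:
{"api": "jog_arm", "payload": {"steps": [[0,0,-21,0,5],[14,42,0,0,5],[14,41,0,0,5],[14,42,0,0,5],[14,41,0,0,5]]}}

```text
time_s: 25.15
tcp_pos: [0.5838, -0.246, 0.1402]
ee_rot: [-0.001, 0.314, 0.95, 0.0]
wrist_force: [0.4, 0.1, -0.4]
finger_gap: 0.0135
finger_force: 39.8
```

Call:
{"api": "jog_arm", "payload": {"steps": [[14,42,0,0,5],[14,41,0,0,5],[14,42,0,0,5],[14,41,0,0,5],[14,42,0,0,5]]}}

```text
time_s: 25.65
tcp_pos: [0.6513, -0.0372, 0.1402]
ee_rot: [-0.001, 0.314, 0.95, -0.0]
wrist_force: [0.1, 0.2, -0.8]
finger_gap: 0.0134
finger_force: 39.8
```

Call:
{"api": "jog_arm", "payload": {"steps": [[12,41,0,0,5],[0,0,20,0,5],[0,0,20,0,5],[0,0,0,0,5],[0,0,0,0,5]]}}

```text
time_s: 26.15
tcp_pos: [0.6658, 0.001, 0.1006]
ee_rot: [-0.001, 0.314, 0.95, -0.0]
wrist_force: [-0.5, 0.3, 0.1]
finger_gap: 0.0131
finger_force: 39.8
```

```bash
python3 rim.py dish_round_small .040 .056 .666 .0015 2.504
```

```text
tcp [0.6664 0.0008 0.1014] 2.503 F [ 0.9 -0.6  0.1]
0.7 1929 top px 258.5 143 dish centre from TCP x 0.0095 (base: 0.0027 ) y -0.0001
j6->-0.93 end [0.6659 0.0014 0.0559] 2.503
[[1, 0, 23, 0.0, 5], [0, 0, 23, 0.0, 5]]
```

Call:
{"api": "jog_arm", "payload": {"steps": [[0,0,18,0,5],[0,0,12,0,5],[0,0,8,0,5],[0,0,4,0,5],[0,0,2,0,5]]}}

```text
time_s: 26.75
tcp_pos: [0.6663, 0.0011, 0.0571]
ee_rot: [-0.0, 0.314, 0.95, -0.0]
wrist_force: [-1.1, 0.6, -1.2]
finger_gap: 0.0133
finger_force: 39.8
```

Call:
{"api": "jog_arm", "payload": {"steps": [[0,0,1,0,5],[0,0,1,0,5],[0,0,0,0,5]]}}

```text
time_s: 27.05
tcp_pos: [0.6665, 0.0011, 0.0555]
ee_rot: [0.0, 0.314, 0.95, 0.0]
wrist_force: [0.0, -0.2, -1.3]
finger_gap: 0.0131
finger_force: 39.8
```

Call:
{"api": "jog_arm", "payload": {"steps": [[0,0,1,0,5],[0,0,0,0,5],[0,0,0,0,40],[0,0,0,0,40],[0,0,0,0,40]]}}

```text
time_s: 27.55
tcp_pos: [0.6664, 0.0011, 0.0543]
ee_rot: [0.0, 0.314, 0.95, -0.0]
wrist_force: [-0.3, -0.1, -0.1]
finger_gap: 0.0398
finger_force: 0.0
```

Call:
{"api": "jog_arm", "payload": {"steps": [[0,0,-30,0,40],[0,0,-40,0,40],[0,0,-40,0,40],[0,0,-40,0,40],[0,0,-40,0,40]]}}

```text
time_s: 28.05
tcp_pos: [0.6661, 0.0011, 0.246]
ee_rot: [0.0, 0.314, 0.95, 0.0]
wrist_force: [0.1, 0.1, 0.9]
finger_gap: 0.0399
finger_force: 0.0
```

Call:
{"api": "jog_arm", "payload": {"steps": [[0,0,-40,0,40],[0,0,-40,0,40],[0,0,0,0,40],[0,0,0,0,40]]}}

```text
time_s: 28.45
tcp_pos: [0.6667, 0.0011, 0.3252]
ee_rot: [0.001, 0.314, 0.95, 0.0]
wrist_force: [-0.7, 0.2, -0.7]
finger_gap: 0.0401
finger_force: 0.0
```

```bash
python3 look.py lid_round_small w14
python3 - <<'E'
from plan import *
for nm in("scene","top","wrist"):
    s=ctrl.snapshot(nm); save(s,nm+"_end")
    for L in NAMES[4:]: print(nm,L,[(round(d["conf"],2),np.round(d["position"],3).tolist()) for d in ctrl.landmark_of(L,s)][:2])
a=cv2.imread("pics/scene_end.png")[100:340,120:420]; a=cv2.resize(a,None,fx=2.4,fy=2.4,interpolation=cv2.INTER_CUBIC)
cv2.imwrite("pics/endc.png",a)
E
```

```text
t 28.5 tcp [0.6661 0.0012 0.3238] 2.504 F [ 0.6 -0.1 -0.8] gap 0.0401 cam [0.601 0.049 0.466]
lid_round_small lm 0.75 [ 0.6617 -0.001   0.0313]
lid_round_small mask 0.57 2640 229 286 121 178 expected at [ 14. 230.]
scene lid_rect [(0.66, [0.414, 0.273, 0.036])]
scene lid_square [(0.75, [0.494, 0.075, 0.032])]
scene lid_round_big [(0.6, [0.634, -0.23, 0.037]), (0.57, [0.38, -0.426, 0.001])]
scene lid_round_small [(0.66, [0.665, -0.003, 0.036])]
scene lid_spare [(0.96, [0.4, -0.257, 0.0])]
top lid_rect [(0.81, [0.417, 0.276, 0.036])]
top lid_square []
top lid_round_big [(0.91, [0.638, -0.235, 0.036]), (0.67, [0.379, -0.43, -0.002])]
top lid_round_small [(0.62, [0.664, 0.003, 0.034]), (0.45, [0.42, 0.274, 0.034])]
top lid_spare [(0.6, [0.401, -0.254, 0.001])]
wrist lid_rect []
wrist lid_square []
wrist lid_round_big [(0.69, [0.635, -0.235, 0.032])]
wrist lid_round_small []
wrist lid_spare [(0.85, [0.399, -0.258, 0.001])]
```

View pics/endc.png

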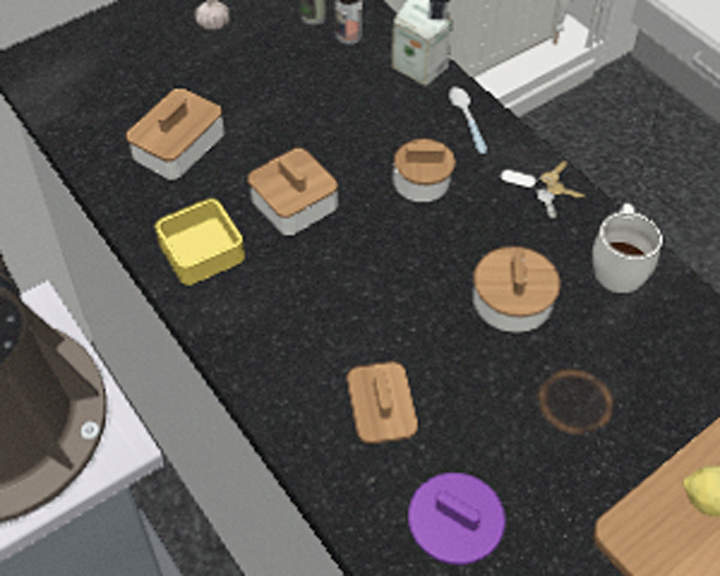

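View pics/w14.png

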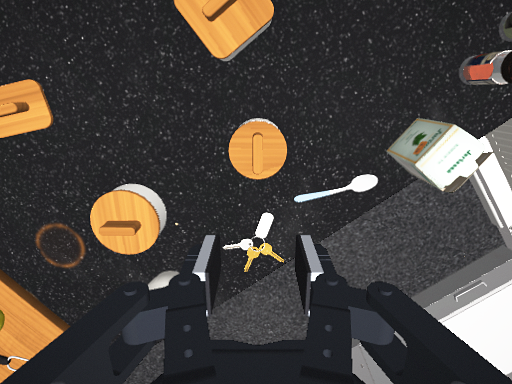

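All four lids show seated flat on their own dishes in the scene view (crop pixels: rect (176,130), square (293,190), small (424,170), big (516,285)). The spare and purple lids haven't moved. The measured heights of 31–37 mm are consistent with seated, so I'm handing in.

```bash
python3 -c "
from workcell import ctrl; print(ctrl.finish_job())"
```

```text
the job is handed in; nothing more can be done
None
```

All four lids are on their own dishes and look seated flat, the spare lid and look-alikes were left where they lay, and the job is handed in at about 29 s; the hand-in gave no verdict.

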